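# Close the till and show the closing plate

## Robot

A 6-joint arm with a two-finger parallel gripper is mounted at the origin on the work surface. World frame = base frame: x ahead of the robot, y to its left, z up, the work surface at z = 0. Lengths are in m, angles in degrees, forces in N, time in s.
With the tool pointing down it reaches from about 0.275 to 0.825 m from the base axis. Payload 4.9 kg.
Tool frame: the origin (TCP) lies between the finger pads, 19 mm behind the fingertips; this is the grasp point; z points along the fingers, x is the direction in which the jaws open and shut, and the axes are right-handed (so a half turn about z gives the same grasp; the last joint's range is limited). The gripper opens to 85 mm and grips with 20 to 120 N. Pads are 22 mm wide; open, the fingers measure 114 mm over their backs; the gripper's body (76 mm by 85 mm) begins 54 mm behind the grasp point. The pads swing forward as they close: fully open they stand 13 mm farther back than shut.
Start: joints at [62.269, 18.69, -11.035, 60.275, 0, 82.311], TCP at [0.188, 0.517, 0.25] pointing down, gripper open.
Joint ranges: [-152.03, 152.03], [-55.5, 102.48], [-74.3, 77.21], [-110.64, 120.58], [-84.22, 78.4], [-180, 180]. Speed limits (degrees/s): [147.25, 147.25, 180, 180, 180, 180].

## Interface

Orientations are given as [roll, pitch, yaw] about the fixed x, y, z axes, in that order (R = Rz(yaw) Ry(pitch) Rx(roll)).
In Python, from plant import manip gives the robot as it stands. The module is installed in compiled form; this text tells all that it offers. Calls block until the motion is done:
- manip.reach(position, orientation): joint-space move of the TCP to a pose.
- manip.movel(position, ori=None, rate=0.15): straight line of the TCP; ori=None keeps the orientation; rate is the mean speed in m/s.
- manip.movej(angles): joint-space move.
- manip.set_gripper(opening, grasp_force=None): finger opening in m; grasp_force is the grip in N (None keeps the last); returns when the fingers have stopped.
- manip.hold(seconds).
- manip.solve_ik(position, orientation): joint angles nearest the present ones, or None.
- manip.capture(name): name is "scene" or "top" or "wrist"; returns the picture (480x640x3 uint8, red, green, blue); there is no depth.
- manip.camera_model(name): a dict with "fx", "fy", "cx", "cy" (pixels), "R" (3x3) and "t" (3): a world point X has camera coordinates R X + t. Camera axes: x right, y down, z forward; pixel columns grow to the right and rows downward; lengths in m; the calibration is good to about 2 mm. A picture is of the moment at which its call begins: read the wrist's pose just before it. camera_model takes no time and is no camera call; for the wrist camera it gives the pose at the moment of the call.
A pose or a line that the arm cannot do raises manip.Unreachable and nothing moves.
- manip.close_job(): hands the job in, once; it reports no verdict.
Readings, each from a call of its own:
- manip.read_t(): time.
- manip.read_q(): joint angles.
- manip.read_joint_velocities(): joint speeds.
- manip.read_tau(): joint torques, N m.
- manip.read_tcp_pos(): TCP position.
- manip.read_tool_rot(): TCP orientation.
- manip.read_force(): force on the tool from outside, world axes, zero at the start.
- manip.read_wrist_torque(): the same for the moment, N m.
- manip.read_gripper_width(): finger opening in m.
Only numpy, scipy, OpenCV 4.12 (cv2) and the standard library are available. Lean on these libraries where they do the work, as an engineer would, in place of code of your own. Each camera call takes 0.05 s, during which the arm holds its last target.

## Task

The drinks counter is closing: first lower the open lid of the cash box gently until it is fully shut. Then take the plate with the notched corner out of the wooden stand by its clear part, leaving its frosted label end uncovered, and finish while still holding it about 25 cm above the table, still, with the label facing up and towards the guests on the far side of the table, leaning back about halfway (45 degrees) between upright and flat. Leave the square-cornered spare plate and everything else where they are.

Things in the scene. Friction and masses are not known exactly. Their poses are not given: they have to be found in the camera images.
- lid (a joint): hinge of the grey cash-box lid: 0 = fully shut, grows as it opens (rad; 1.57 = upright); it starts open between 0.8 and 1.25. The hinge is stiff: the lid stays where it is left, and a push of 1 to 4 N near its free edge lowers it
- cashbox: dark steel cash box, fixed to the table, 160 (x) x 220 (y) x 90 mm tall; origin at the centre of its underside. The lid is hinged along the top edge of the +x side (box frame) and its free edge comes down on the -x side, the robot's side
- lid_hinge (a point): middle of the hinge line, 80 mm along +x and 90 mm above the box origin; it turns with the lid: y is the hinge line, -x runs in the lid's underside from the hinge to the free edge (160 mm), z is the lid's outer normal. The lid is a plain flat panel 8 mm thick, 220 mm wide
- lid_handle (a point): grip point of the black round knob on the lid's outer face, on its middle line, 130 mm from the hinge; this point is 35 mm off that face; the knob is 28 mm across and its top 43 mm off the face
- stand: low wooden stand, fixed, 140 x 160 mm, the same when turned half round; two slots run along its x, 45 mm either side of its middle, 11 mm wide; slot floor 12 mm and slot tops 32 mm above the table. Origin at the centre of its underside
- plate: notched acrylic plate, 120 (x) x 8 (y) x 60 mm (z), 70 g, upright on a long edge in a slot, top edge 72 mm above the table. Origin at its centre. 78 mm at the -x end are clear, 42 mm at the +x end frosted white; that end's top corner has a 14 x 14 mm notch. Label on the +y face of the frosted end: facing the label with the notch on top, the frosted end is on your left
- label (a point): middle of the label (paper, 24 x 50 mm), on the plate's +y face at x = 32 mm; axes as the plate's, so +y points out of the label
- spare: spare plate in the other slot: same size and frosted end, but all corners square and no label; leave it where it is. Origin at its centre
- show (a point): fixed mark in the air, 0.5 m ahead of the robot and 0.27 m above the table, giving directions only (the plate need not be at it): its y axis points 45 degrees up and away from the robot, to the eyes of the guests across the table; its x axis is world -y
- tape: cardboard ring (tape roll), 68 mm across, 22 mm tall; leave it alone. Origin at the centre of its underside
- pen: black rod-shaped marker, 12 mm thick, about 140 mm long, lying; leave it alone
- shot: small shot glass, 44 mm across, 55 mm tall; leave it alone. Origin at the centre of its underside
- mug: white ceramic mug, 82 mm across, 95 mm tall; leave it alone. Origin at the centre of its underside
- cups: stack of clear plastic cups, 71 mm across, about 130 mm tall; leave it alone. Origin at the centre of its underside
Not all that is in view belongs to the job. What is shaped like the stand but pink or turquoise is not meant. Leave any purple look-alike of the plate alone.

How it is judged:
By the outcome, as a careful person would: the job done as asked, in the order asked, and still so for the second after the job is handed in, while the arm keeps its last pose, push and grip.
It also fails if it takes over 51 s, if anything falls off the work surface, if the arm or the gripper's body presses on something with over 40 N, if the wrist force passes 120 N, or if a joint passes its speed limit or range.

## Working session

There is one attempt and no reset: what is moved stays moved. The work goes in short steps, each a Python script; the robot and the scene stay as the last script left them, time stands still between calls to the robot, and variables do not carry over. Pictures are saved under pics/ and viewed, and the job is handed in when it is done.

```bash
mkdir -p pics
python3 - <<'E'
from plant import manip
import cv2
for n in ["scene","top"]:
    im=manip.capture(n); cv2.imwrite(f"pics/{n}0.png",im[:,:,::-1])
    print(n,manip.camera_model(n))
print(manip.read_t(),manip.read_tcp_pos(),manip.read_tool_rot())
E
```

```text
scene {'fx': 528.7025853982849, 'fy': 528.7025853982849, 'cx': 321.63389711514725, 'cy': 240.89631587096875, 'R': array([[-0.69556081,  0.71846642, -0.00107904],
       [ 0.55878801,  0.5400279 , -0.62938528],
       [-0.45160947, -0.43837869, -0.77709266]]), 't': array([ 0.36818391, -0.15992049,  1.65817664])}
top {'fx': 477.39838161072305, 'fy': 477.39838161072305, 'cx': 324.68537391177813, 'cy': 242.46237028977492, 'R': array([[-0.01283786, -0.99990783, -0.00441822],
       [-0.99297999,  0.01326826, -0.11753595],
       [ 0.11758374,  0.00287829, -0.9930588 ]]), 't': array([-0.0020235 ,  0.53285603,  1.49755759])}
0.1 [0.18826724 0.51624727 0.24927006] [-1.79989706e+02  9.03797414e-02  6.99571160e+01]
```

View pics/scene0.png

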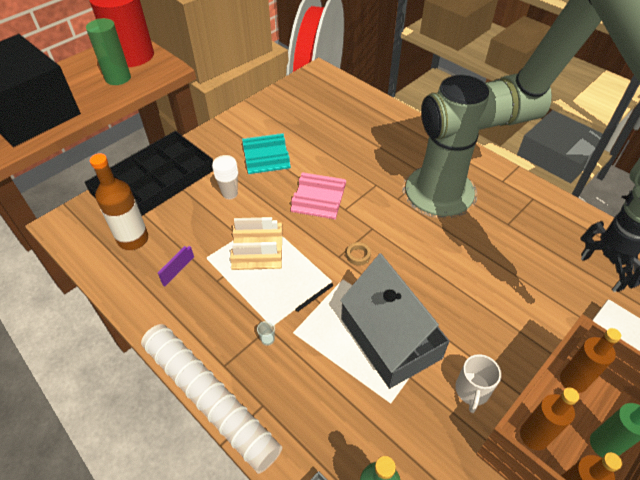

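View pics/top0.png

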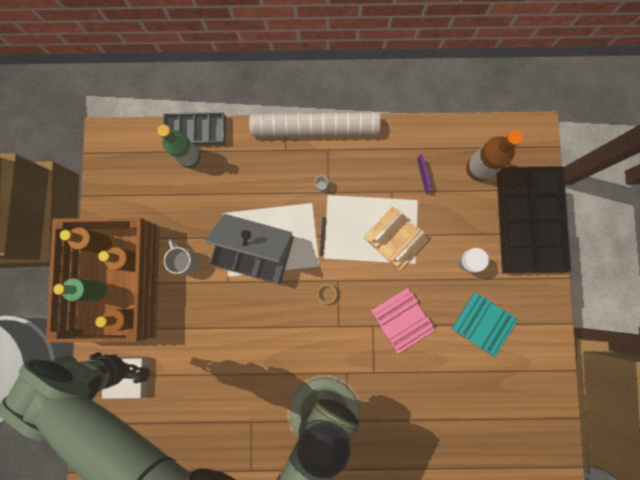

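The top view shows the cash box at about (250,245), lid open towards the robot, and the wooden stand at (397,238). The decoys are pink (402,320), turquoise (485,325) and purple (425,173). Next I'll enlarge the box and stand.

Run:
```python
import cv2,numpy as np
t=cv2.imread("pics/top0.png");s=cv2.imread("pics/scene0.png")
def z(im,x,y,w,h,f): return cv2.resize(im[y:y+h,x:x+w],None,fx=f,fy=f,interpolation=cv2.INTER_CUBIC)
cv2.imwrite("pics/z1.png",np.hstack([z(t,355,195,80,100,5),z(s,215,205,80,100,5)[:500]]))
cv2.imwrite("pics/z2.png",np.hstack([z(t,195,200,110,100,3.6),z(s,330,250,122,144,2.5)[:360]]))
```

```text
(no output)
```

View pics/z1.png

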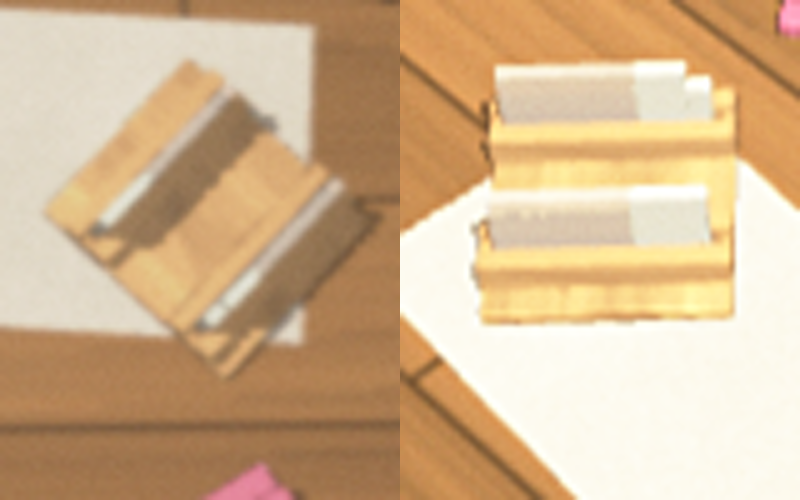

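View pics/z2.png

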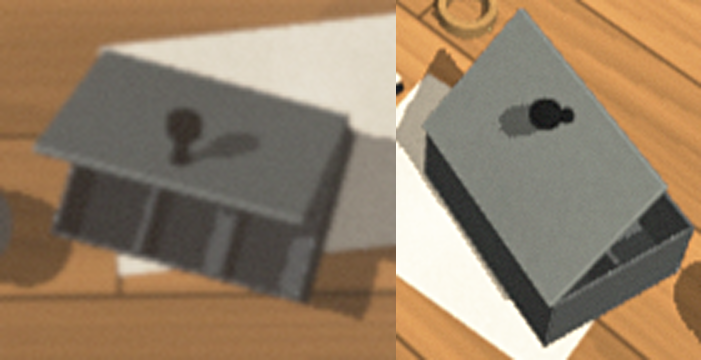

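The notched plate is the one nearer the robot: the upper plate in the scene view, with its notch at the right end near (275,219). Its label faces the robot side. I'll fit the poses of the box and both plates from the picked pixels in both views.

```bash
cat > h.py <<'E'
from plant import manip
import numpy as np
from scipy.optimize import least_squares
from scipy.spatial.transform import Rotation as Ro
CM={n:manip.camera_model(n) for n in("scene","top")}
def proj(X,c):
    if isinstance(c,str): c=CM[c]
    p=np.atleast_2d(X)@np.array(c["R"]).T+c["t"]
    return np.c_[c["fx"]*p[:,0]/p[:,2]+c["cx"],c["fy"]*p[:,1]/p[:,2]+c["cy"]]
def rpy(R): return Ro.from_matrix(R).as_euler("xyz",degrees=True)
E
cat > fit.py <<'E'
from h import *
np.set_printoptions(precision=4,suppress=True)
# box
def lid(p,s,y,h): # s along from hinge, h off underside
    x,yy,a,th=p; d=np.array([-np.cos(th),0,np.sin(th)]);n=np.array([np.sin(th),0,np.cos(th)])
    return np.array([x,yy,0])+Ro.from_euler("z",a).as_matrix()@(np.array([.08,y,.09])+s*d+h*n)
def bx(p,X): return np.array([p[0],p[1],0])+Ro.from_euler("z",p[2]).as_matrix()@np.array(X)
H=.008
obs=[("scene",lambda p:lid(p,0,.11,H),(391.6,372)),("scene",lambda p:lid(p,0,-.11,H),(342,304)),
("scene",lambda p:lid(p,.16,.11,H/2),(438,325)),("scene",lambda p:lid(p,.16,-.11,H),(380.4,254)),
("top",lambda p:lid(p,0,.11,H),(224.2,213.3)),("top",lambda p:lid(p,0,-.11,H),(291.7,231.9)),
("top",lambda p:lid(p,.16,.11,H/2),(205.6,241.7)),("top",lambda p:lid(p,.16,-.11,H/2),(278.9,261.1)),
("top",lambda p:bx(p,[-.08,.11,.09]),(210.3,265.3)),("top",lambda p:bx(p,[-.08,-.11,.09]),(280.6,283.3)),
("scene",lambda p:bx(p,[-.08,.11,.09]),(448.8,342)),("scene",lambda p:bx(p,[.08,.11,0]),(390,388)),
("scene",lambda p:lid(p,.13,0,H+.035),(391,296)),("top",lambda p:lid(p,.13,0,H+.035),(246,235.5))]
f=lambda p:np.concatenate([proj(g(p),c)[0]-o for c,g,o in obs])
r=least_squares(f,[.45,.15,-.25,1.],loss="soft_l1");print(r.x,np.degrees(r.x[2:]));print(f(r.x).reshape(-1,2))
def pl(p,X): return np.array([p[0],p[1],.042])+Ro.from_euler("z",p[2]).as_matrix()@np.array(X)
for nm,o in dict(plate=[("top",[.06,0,.03],(395,260)),("top",[-.06,0,.03],(424,231.4)),("scene",[-.06,0,.03],(234,218.6)),("scene",[.046,0,.03],(272,218)),("scene",[.06,0,.016],(277.4,221))],
 spare=[("top",[.06,0,.03],(374.4,241)),("top",[-.06,0,.03],(401,212)),("scene",[-.06,0,.03],(233,244)),("scene",[.06,0,.03],(276.6,243))]).items():
    g=lambda p:np.concatenate([proj(pl(p,X),c)[0]-q for c,X,q in o])
    r=least_squares(g,[.35,-.15,2.3]);print(nm,r.x,np.degrees(r.x[2]));print(g(r.x).reshape(-1,2))
E
python3 fit.py
```

```text
[ 0.5089  0.2208 -0.2732  0.8538] [-15.655   48.9212]
[[-0.4399  0.4437]
 [-2.7379 -4.2324]
 [ 1.0545 -1.1937]
 [-1.2901 -1.7092]
 [-0.9744 -0.3573]
 [ 0.0721 -0.8697]
 [-2.16    0.2681]
 [-0.4101  0.8657]
 [-1.9435 -0.4468]
 [-3.1413  0.0784]
 [ 0.9314 -2.2679]
 [-0.8227  0.8569]
 [-1.0108 -1.0285]
 [-0.5046 -0.4181]]
plate [ 0.515  -0.2726  2.3431] 134.24949098086157
[[ 0.9874 -0.935 ]
 [-1.2895  0.5639]
 [ 0.2932 -0.5973]
 [-0.0674 -0.1116]
 [-0.1668  0.1458]]
spare [ 0.5767 -0.206   2.3761] 136.1384815575328
[[ 0.0838 -0.9256]
 [-0.7078  0.3629]
 [-0.4121 -0.3484]
 [ 0.3825 -0.6237]]
```

The plates come out 90.8 mm apart against the 90 mm given, and the lid opens about 49°. Box residuals are about 1–3 px (up to 5 px at one corner). I'll close the fingers and move above the outer face of the lid, beside the knob.

```bash
cat >> h.py <<'E'
BOX=np.array([.5089,.2208,0]);BA=-.2732;RB=Ro.from_euler("z",BA).as_matrix()
def tcp_on_lid(th,s=.14,y=-.05,gap=0.):
    # -x lower corner of the shut fingertips on the outer face
    d=np.array([-np.cos(th),0,np.sin(th)]);n=np.array([np.sin(th),0,np.cos(th)])
    c=np.array([.08,y,.09])+s*d+(.008+gap)*n
    return BOX+RB@(c+np.array([.011,0,.019]))
def down(yaw): return [180,0,yaw]   # tool x at 'yaw' in world
E
python3 - <<'E'
from h import *
print(rpy(Ro.from_euler("xyz",manip.read_tool_rot(),degrees=True).as_matrix()))
b=np.degrees(BA)+90
P=tcp_on_lid(.854,gap=.03)
print(P,tcp_on_lid(0),b)
for Q in (P+[0,0,.1],P,tcp_on_lid(0)): print(manip.solve_ik(Q,down(b)))
manip.set_gripper(0.0,30)
manip.reach(P+[0,0,.10],down(b)); print(manip.read_t())
manip.movel(P,rate=.15)
print(manip.read_t(),manip.read_tcp_pos(),manip.read_force(),manip.read_gripper_width())
import cv2
cv2.imwrite("pics/s1.png",manip.capture("scene")[:,:,::-1][200:420,260:540].repeat(2,0).repeat(2,1))
E
```

```text
[-1.79989706e+02  9.03797414e-02  6.99571160e+01]
[0.52205554 0.16518793 0.23951297] [0.44822658 0.18587527 0.117     ] 74.3467930370259
[ 9.83365243 16.04093545 -1.63170558 72.32735898  0.         25.4868594 ]
[  9.83365243  18.84141615 -12.40200114  58.75658271   0.
  25.4868594 ]
[ 13.79914118  19.94763225 -31.15897447  38.89339328   0.
  29.45234814]
2.6583
3.475 [0.52246317 0.16555453 0.24026414] [0.38885786 0.09916734 1.38738687] 0.00026278828700626643
```

View pics/s1.png

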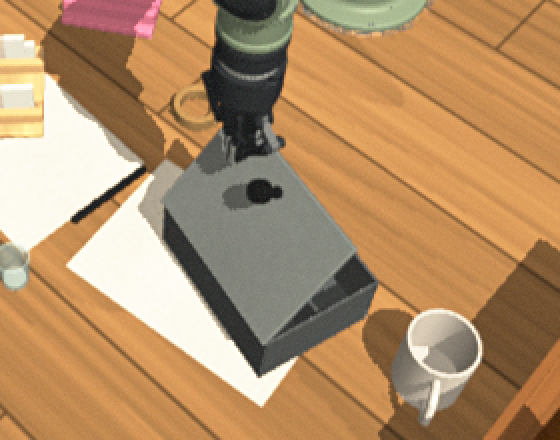

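The fingers stand just off the outer face, near the free edge and clear of the knob. The picked crop shows them at about (250,150). Now I'll lower the lid along its arc.

Run:
```python
from h import *
f0=np.array(manip.read_force())
manip.movel(tcp_on_lid(.854,gap=.008),rate=.08)
for th in np.linspace(.74,.02,8):
    manip.movel(tcp_on_lid(th),rate=.07)
    f=np.array(manip.read_force())-f0
    print(round(manip.read_t(),2),round(th,2),np.round(f,1),np.round(np.array(manip.read_tcp_pos())-tcp_on_lid(th),4))
    if np.linalg.norm(f)>15: break
```

```text
4.44 0.74 [ 0.3 -1.1  0.5] [-0.0002 -0.0001 -0.    ]
4.8 0.64 [ 0.3 -2.3 -0. ] [-0.0005 -0.     -0.0003]
5.16 0.53 [ 0.4 -1.4 -0.5] [-0.0006 -0.     -0.0004]
5.52 0.43 [ 0.4 -1.2 -0.1] [-0.0006 -0.0001 -0.0004]
5.88 0.33 [ 0.6 -0.9  0.6] [-0.0005 -0.0001 -0.0004]
6.23 0.23 [-0.4 -0.8  0.1] [-0.0004 -0.0001 -0.0003]
6.59 0.12 [ 0.  -1.2 -0. ] [-0.0004 -0.0001 -0.0003]
6.95 0.02 [-0.8 -0.4 -0.2] [-0.0004 -0.0001 -0.0003]
```

Run:
```python
from h import *
import cv2
for n,(a,b,c,d) in dict(scene=(200,420,260,540),top=(180,310,170,340)).items():
    im=manip.capture(n)[:,:,::-1][a:b,c:d]; cv2.imwrite(f"pics/b_{n}.png",cv2.resize(im,None,fx=2.5,fy=2.5))
print([np.round(manip.read_force(),1) for _ in range(3)])
```

```text
[array([-0.4,  0.1, -0.3]), array([-0.4,  0.1, -0.3]), array([-0.4,  0.1, -0.3])]
```

View pics/b_scene.png

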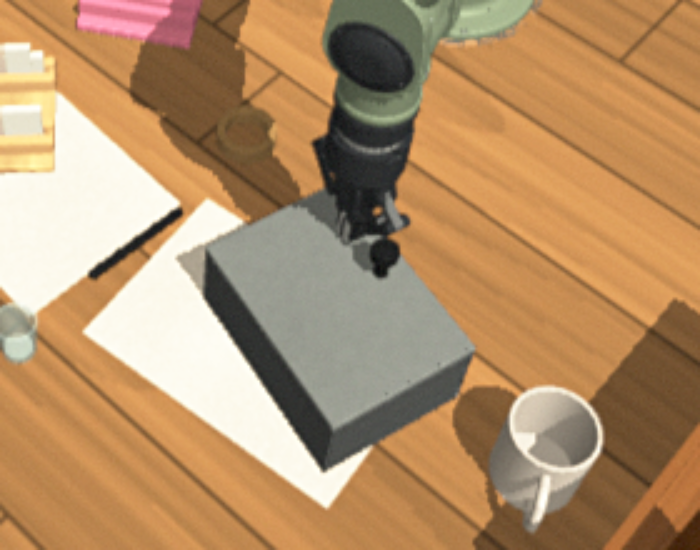

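View pics/b_top.png

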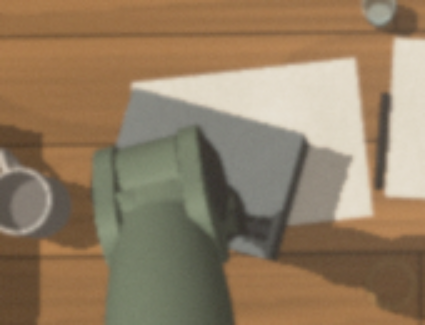

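The lid is down and looks nearly shut, with the fingers next to the knob at (380,250). I'll press down in small steps until a firm contact shows.

Run:
```python
from h import *
f0=np.array(manip.read_force())
P=np.array(manip.read_tcp_pos())
P[:2]=tcp_on_lid(0)[:2]
for z in np.arange(.119,.105,-.001):
    manip.movel([P[0],P[1],z],rate=.02)
    f=np.array(manip.read_force())-f0
    print(round(manip.read_t(),2),round(z,3),np.round(f,1),np.round(manip.read_tcp_pos()[2],4))
    if f[2]>7: break
```

```text
7.3 0.119 [ 0.8 -0.5  1.1] 0.1191
7.55 0.118 [ 0.6 -0.8 -0.4] 0.118
7.8 0.117 [ 0.2 -0.3  3.7] 0.1172
8.05 0.116 [-3.3 -1.7 14.8] 0.1171
```

Hard contact came at TCP z = 117 mm, exactly the height expected for a shut lid (14.8 N). Next I'll back off and plan the grasp.

```bash
cat >> h.py <<'E'
def toolR(Rp,s):
    x=s*Rp[:,1];z=-Rp[:,2];return np.c_[x,np.cross(z,x),z]
RS=np.array([[0,.5**.5,-.5**.5],[-1,0,0],[0,.5**.5,.5**.5]])
E
python3 - <<'E'
from h import *
P=np.array(manip.read_tcp_pos())
manip.movel([P[0],P[1],.20],rate=.2)
print(manip.read_t())
Rp=Ro.from_euler("z",135.5,degrees=True).as_matrix();c=np.array([.515,-.2726,.042])
g=np.array([-.03,0,.014])
for s in(1,-1):
    o=rpy(toolR(Rp,s)); print(s,o,manip.solve_ik(c+Rp@g,o),manip.solve_ik(c+Rp@g+[0,0,.2],o))
    for X in(.45,.5): 
        print(manip.solve_ik(np.array([X,-.05,.255])+RS@g,rpy(toolR(RS,s))))
E
```

```text
8.6167
1 [-180.     0.  -134.5] [ -35.6093673    35.59434053  -14.72623026   39.67942921    0.
 -171.1093673 ] [ -35.6093673    25.08584273   -0.56088613   64.35327114    0.
 -171.1093673 ]
[-22.68891525 -21.12031799 -65.61728503   2.80800658  15.82800759
  73.53082166]
[-18.7001265  -13.30590419 -61.64491881  -1.78605999  13.10339969
  76.53980119]
-1 [180.    0.   45.5] [-35.6093673   35.59434053 -14.72623026  39.67942921   0.
   8.8906327 ] [-35.6093673   25.08584273  -0.56088613  64.35327114   0.
   8.8906327 ]
[ -22.68891525  -21.12031799  -65.61728503    2.80800658   15.82800759
 -106.46917834]
[ -18.7001265   -13.30590419  -61.64491881   -1.78605999   13.10339969
 -103.46019881]
```

Run:
```python
from h import *
import cv2,json
Rp=Ro.from_euler("z",135.5,degrees=True).as_matrix();c=np.array([.515,-.2726,.042])
q=c+Rp@np.array([-.03,0,.0]);q[2]=.25
manip.reach(q,[180,0,45.5]); manip.set_gripper(.045)
m=manip.camera_model("wrist");im=manip.capture("wrist")
json.dump({k:(v.tolist() if hasattr(v,"tolist") else v) for k,v in m.items()},open("w1.json","w"))
cv2.imwrite("pics/w1.png",im[:,:,::-1]);print(manip.read_t())
cv2.imwrite("pics/s3.png",cv2.resize(manip.capture("scene")[:,:,::-1][200:420,260:540],None,fx=2.5,fy=2.5))
d=m
from itertools import product
print(proj(c+Rp@np.array([.06,0,.03]),m),proj(c+Rp@np.array([-.06,0,.03]),m))
```

```text
10.95
[[322.83287683 113.61432322]] [[322.89151933 248.84023342]]
```

View pics/w1.png

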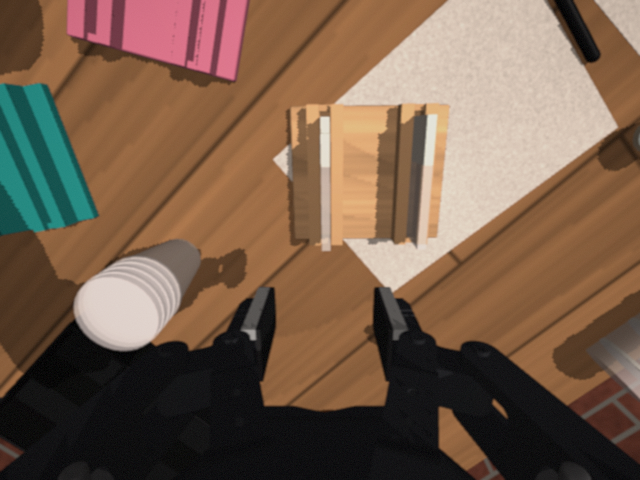

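View pics/s3.png

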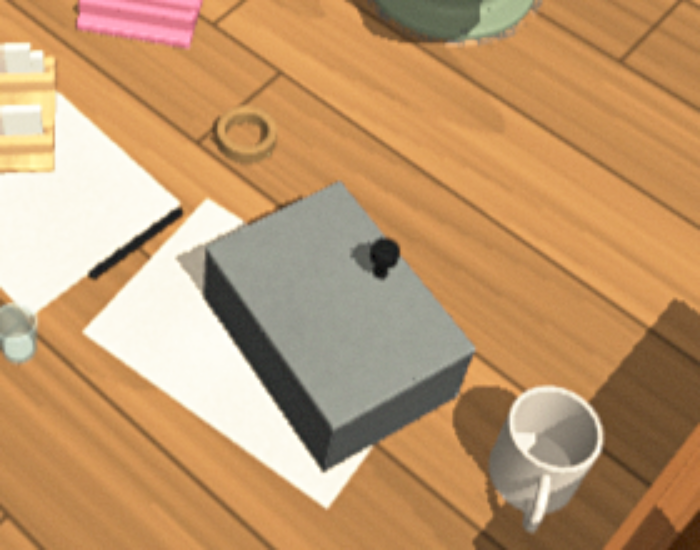

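The lid is fully shut. In the wrist view, the plate's top edge runs from about (325,115) to (325,250). My prediction was (323,114) to (323,249), so I'll enlarge the picture to refine the pose.

Run:
```python
import cv2
im=cv2.imread("pics/w1.png");cv2.imwrite("pics/w1z.png",cv2.resize(im[95:265,280:460],None,fx=3.5,fy=3.5,interpolation=cv2.INTER_CUBIC))
```

```text
(no output)
```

View pics/w1z.png

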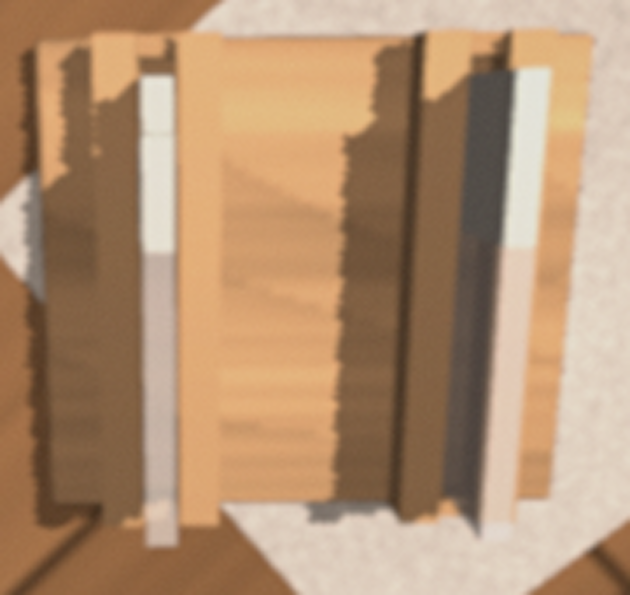

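Run:
```python
from h import *
import json
w={k:np.array(v) for k,v in json.load(open("w1.json")).items()}
def pl(p,X): return np.array([p[0],p[1],.042])+Ro.from_euler("z",p[2]).as_matrix()@np.array(X)
for o in ([([-.06,0,.03],(326.1,251.3)),([.046,0,.03],(324.9,132.7)),([.06,0,.016],(324.9,116.4)),([.018,0,.03],(325.3,167))],
 [([-.06,0,.03],(421.4,248.4)),([.06,0,.03],(432,114.4)),([.018,0,.03],(428.5,165.5))]):
    g=lambda p:np.concatenate([proj(pl(p,X),w)[0]-q for X,q in o])
    r=least_squares(g,[.5,-.25,2.36]);print(r.x,np.degrees(r.x[2]));print(g(r.x).round(1))
```

```text
[ 0.51792684 -0.27218781  2.37593909] 136.13128250560894
[-0.  -0.7  0.1  0.7 -0.1  0.   0.  -0.2]
[ 0.57986735 -0.20704367  2.37851247] 136.27872578633904
[ 0.1  0.8  0.2 -0.3 -0.3 -0.3]
```

The wrist fit gives both plates a yaw of 136.2° and a spacing of 89.9 mm, which is consistent. Now I'll grasp the clear part and lift.

```bash
cat >> h.py <<'E'
C=np.array([.5179,-.2722,.042]);YAW=136.2
RP=Ro.from_euler("z",YAW,degrees=True).as_matrix();G=np.array([-.032,0,.014])
E
python3 - <<'E'
from h import *
import cv2
T=C+RP@G; o=rpy(toolR(RP,-1)); print(T,o)
q=T.copy();q[2]=.13
manip.reach(q,o); manip.movel(T,rate=.1)
f0=np.array(manip.read_force());print(manip.read_tcp_pos(),f0)
manip.set_gripper(0,50)
print(manip.read_t(),manip.read_gripper_width(),np.array(manip.read_force())-f0)
q[2]=.10;manip.movel(q,rate=.06)
print(manip.read_t(),manip.read_gripper_width(),np.array(manip.read_force())-f0)
q[2]=.2;manip.movel(q,rate=.15)
cv2.imwrite("pics/w2.png",manip.capture("wrist")[:,:,::-1]);print(manip.read_t())
cv2.imwrite("pics/s4.png",cv2.resize(manip.capture("scene")[:,:,::-1][140:340,160:400],None,fx=3,fy=3))
E
```

```text
[ 0.54099633 -0.29434858  0.056     ] [180.    0.   46.2]
[ 0.5415446  -0.29472892  0.05676254] [1.16037516 0.88646076 0.37855938]
12.8583 0.007543756419178102 [-1.37613397 -1.40632773  2.70121411]
13.7417 0.0071251960933733935 [-1.55248731 -0.36816361 -2.49903611]
14.6083
```

View pics/w2.png

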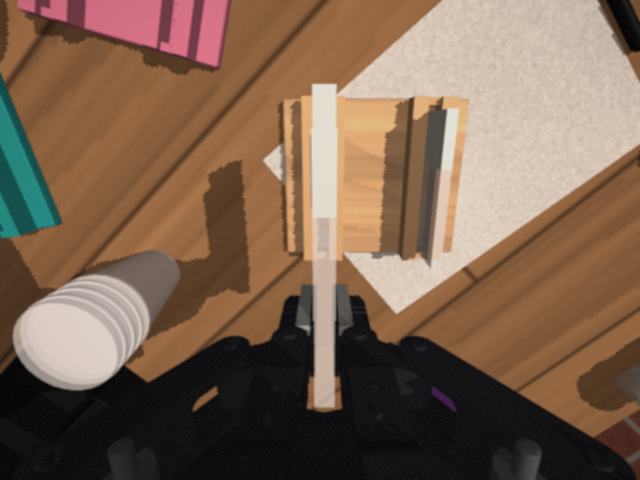

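View pics/s4.png

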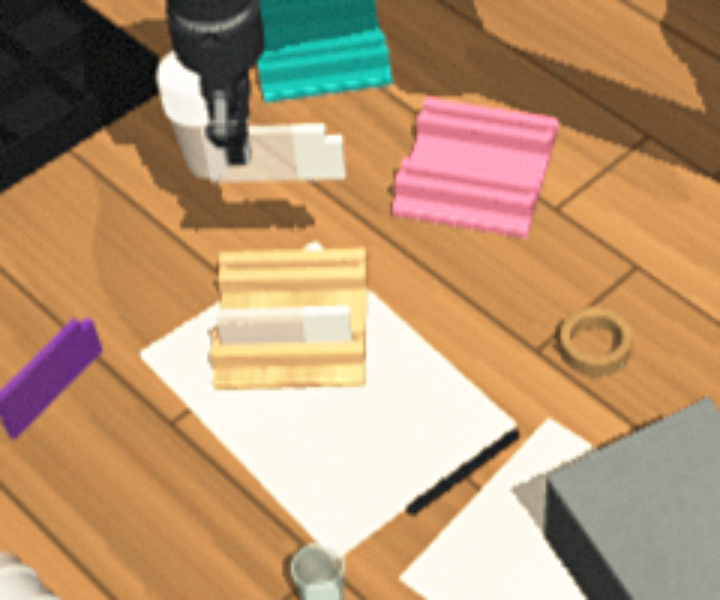

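The plate is held upright by its clear end: the notch and frosted end are uncovered, and the spare is still in its slot. Now I'll go to the show pose.

Run:
```python
from h import *
import cv2
p=np.array(manip.read_tcp_pos());p[2]=.30;manip.movel(p,rate=.2)
ctr=np.array([.53,-.08,.252]);o=rpy(toolR(RS,-1))
print(manip.solve_ik(ctr+RS@G,o))
manip.reach(ctr+RS@G,o);manip.hold(.5)
# cancel residual
T=ctr+RS@G
R=Ro.from_euler("xyz",manip.read_tool_rot(),degrees=True).as_matrix()
Rp=np.c_[ -R[:,1]*0, -R[:,0], -R[:,2]];Rp[:,0]=np.cross(Rp[:,1],Rp[:,2])
print(manip.read_t(),np.array(manip.read_tcp_pos())-T,"\n",Rp.round(3),manip.read_gripper_width(),manip.read_q())
print("angle err",np.degrees(Ro.from_matrix(Rp.T@RS).magnitude()))
for n in("scene","top","wrist"): cv2.imwrite(f"pics/f_{n}.png",manip.capture(n)[:,:,::-1])
print(proj([ctr+RS@np.array(v) for v in([.032,.004,0],[.06,.004,-.03],[-.06,.004,-.03],[-.06,.004,.03],[.046,.004,.03],[.06,.004,.016])],"scene").round(1))
```

```text
[ -21.76941182   -8.380942    -58.64733722   -3.14876073   15.20338405
 -105.76886981]
17.5417 [ 7.42985505e-05 -6.07655965e-05  1.72822455e-05] 
 [[-0.     0.707 -0.707]
 [-1.    -0.     0.   ]
 [-0.     0.707  0.707]] 0.007536368707350183 [ -21.77256307   -8.37208032  -58.63689129   -3.14662945   15.20310739
 -105.76760827]
angle err 0.0043667248142377005
[[287.  206.3]
 [273.2 210.9]
 [308.  237.4]
 [320.6 215.5]
 [288.9 192.6]
 [282.1 194.7]]
```

View pics/f_scene.png

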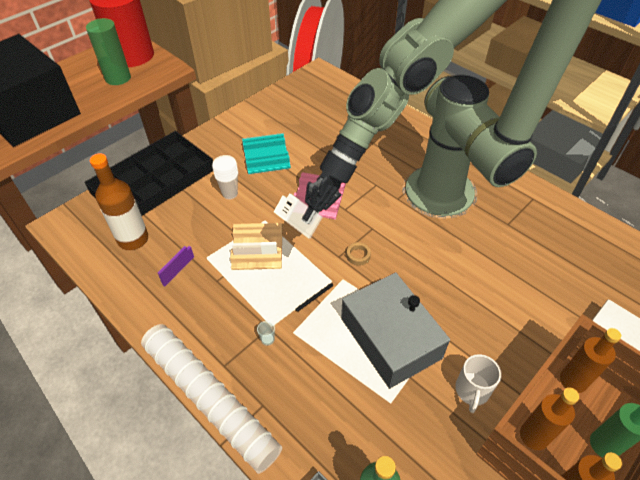

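View pics/f_top.png

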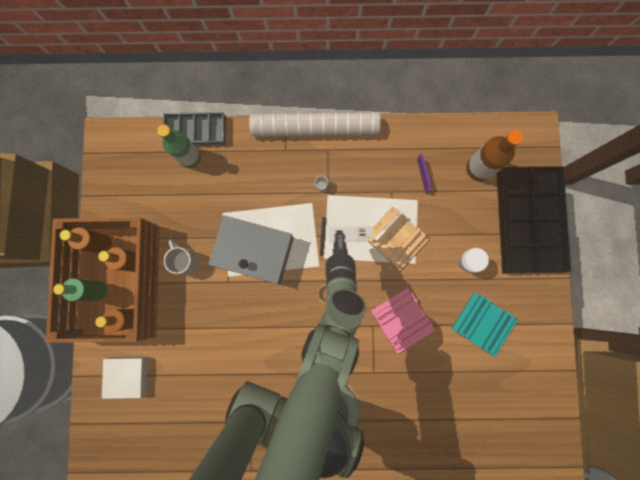

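View pics/f_wrist.png

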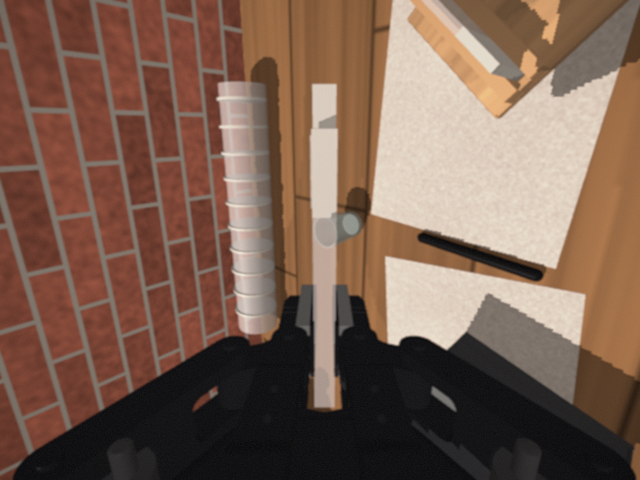

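The label is visible on the upward face at about (286,208) in the scene view; I predicted (287,206). The plate hasn't slipped between the two wrist views, the lid is shut and everything else is where it was.

Run:
```python
from h import *
print(np.abs(manip.read_joint_velocities()).max(),manip.read_gripper_width(),manip.read_t())
manip.close_job()
```

```text
0.09877573545256647 0.007263593468799372 17.6917
the job is handed in; nothing more can be done
```

The job is done and handed in at 17.7 s of the 51 s allowed; no verdict is reported.

- **Lid:** I lowered it along its arc with the closed fingers and pressed until it was hard shut. Contact came at exactly the shut height, with 14.8 N at the fingertips. Later pictures show the box closed.
- **Plate:** I took the notched plate by its clear part and lifted it out. It is held at 50 N with its centre at 0.252 m, label up at 45° towards the guests. By the arm's readings, the tool is within 0.1 mm and 0.01° of the planned pose. The label shows within about 2 px of where I predicted it in the scene view.
- **Rest of the scene:** The spare plate and the other items look unmoved in the last pictures.

No final check failed. The force reading during the lid's swing was too noisy to show the push itself, so I confirmed the closing by contact height and pictures.

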